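# Face the labels of the chemicals under the monitor riser

## Task

Tidy the chemicals tray under the glass monitor riser: stand the reel of solder that was left in front of it upright in the open parts bin, and with a fingertip roll the squat jar round in its cell until its label faces squarely out of the tray's open front, as its two neighbours' labels do. Leave all three containers standing in the tray with their labels to the front, do not knock the glass riser, and do not disturb the multimeter, the circuit board or the mug.

Things in the scene. Friction and masses are not known exactly. Their poses are not given: they have to be found in the camera images.
- riser: Glass monitor riser, fixed: clear pane 200 (x) by 500 (y) by 8 mm, underside 135 mm above the bench, on two upright end panels 6 mm thick at y = +-244 mm, from x = -65 to +85 mm. Open in front and behind. Origin on the bench under the pane's middle; the front edge, nearest the robot, is at x = -100 mm. It covers the tray: tools must slant in below this edge. A calculator lies on its rear half.
- tray: Grey steel tray, fixed under the riser: 78 (x) by 226 (y) mm, three cells 70 by 70 mm centred at x = 0, y = -74, 0, +74 mm. Floor and walls 4 mm thick; open front (-x, towards the robot) with an 18 mm high lip out to x = -39 mm; cell and end walls 36 mm high, back wall 60 mm. Origin: centre of its underside. The pane's front edge is above x = -30 mm, give or take 2 mm.
- jar: Squat grey plastic jar, wide black cap: body 66 mm diameter, 58 mm high, cap 62 mm across, 80 mm overall, about 0.28 kg. Label starts 60 to 180 degrees away from front, either way. A fingertip pressed on its front (8 to 15 N; less slips) and drawn sideways rolls it in its cell (2 mm play). Label on its own -x side. Origin: centre of its underside; z up. Its place in the tray varies.
- tin: Tall bare-metal can, small black cap: body 66 mm diameter, 80 mm high, cap 38 mm across, 112 mm overall, about 0.32 kg. Its label starts facing front already. Stands in its cell as the jar does. Label on its own -x side. Origin: centre of its underside; z up. Its place in the tray varies.
- bottle: Amber bottle, small black cap: body 66 mm diameter, 68 mm high, cap 42 mm across, 98 mm overall, about 0.34 kg. Its label starts facing front already. Stands in its cell as the jar does. Label on its own -x side. Origin: centre of its underside; z up. Its place in the tray varies.
- jar_label (a point): Middle of the jar's label on its surface: 33 mm out along its own -x, 45 mm above its underside. The paper label spans about 100 degrees of the side; a 13 mm paper seal strip runs on from it over the cap's edge to the middle of the cap's top.
- tin_label (a point): Middle of the can's label on its surface: 33 mm out along its own -x, 45 mm above its underside. The paper label spans about 100 degrees of the side; a 13 mm paper seal strip runs on from it over the cap's edge to the middle of the cap's top.
- bottle_label (a point): Middle of the bottle's label on its surface: 33 mm out along its own -x, 45 mm above its underside. The paper label spans about 100 degrees of the side; a 13 mm paper seal strip runs on from it over the cap's edge to the middle of the cap's top.
- reel: Reel of solder wire standing on its flange: 64 mm diameter, 78 mm high, about 0.45 kg, black flanges and grey wire (wound to 61 mm; grips as a plain cylinder of 63 mm). It stands on the bench in front of the tray, 64 to 82 mm from the riser's front edge to its axis. Origin: centre of its underside; z up.
- bin: Open grey parts bin, fixed: 140 by 140 mm, 30 mm high, walls and floor 4 to 5 mm thick. Origin: centre of its underside on the bench. It stands at the robot's left or right.
- multimeter: Hand-held multimeter lying on its back, 180 (own x) by 85 (own y) by 51 mm high, on the side opposite the bin. Bystander. Origin: centre of its underside.
- board: Green circuit board on 8 mm standoffs, 62 (x) by 100 (y) mm, 23 mm high with its parts, beside the other end of the riser. Bystander. Origin: centre of its underside.
- mug: White mug, 80 mm diameter, 90 mm high, handle at its own +y (30 mm more), beside one end of the riser. Bystander. Origin: centre of its underside.
Things that resemble listed ones, but are neither listed nor needed, are in the scene too. Leave any blue look-alike of the tray alone.

How it is judged:
By the outcome, as a careful person would: the job done as asked, in the order asked, and still so for the second after the job is handed in, with the robot touching nothing.
It also fails if it takes over 58 s, if anything falls off the work surface, if the arm or the gripper's body presses on something with over 40 N, if the wrist force passes 120 N, or if a joint passes its speed limit or range.

## Robot

A 6-joint arm with a two-finger parallel gripper is mounted at the origin on the work surface. World frame = base frame: x ahead of the robot, y to its left, z up, the work surface at z = 0. Lengths are in m, angles in rad, forces in N, time in s.
With the tool pointing down it reaches from about 0.375 to 0.9 m from the base axis. Payload 3.1 kg.
Tool frame: the origin (TCP) lies at the centre of the arm's flange, where the gripper is bolted on; the fingertips stand 182 mm ahead of it and the grasp point (between the pads) lies 164 mm ahead of it; z points along the fingers, y is the line along which they close (so a half turn about z gives the same grasp; the last joint's range is limited). The gripper opens to 87 mm and grips with 3 to 60 N. Pads are 19 mm wide; open, the fingers measure 117 mm over their backs; the gripper's body (75 mm by 190 mm) begins 51 mm behind the grasp point.
Start: joints at [-1.327, 0.527, 1.433, -0, 1.181, -0.178], TCP at [0.256, -0.57, 0.405] pointing down, gripper open.
Joint ranges: [-3.08, 3.08], [-0.75, 2.2], [0.22, 2.44], [-1.43, 4.57], [0, 2.65], [-2.85, 2.85]. Speed limits (rad/s): [2.79, 2.79, 3.14, 3.14, 3.14, 3.14].

## Interface

Orientations are given as a unit quaternion [x, y, z, w].
In Python, from rig import * gives the robot as it stands.
- The arm moves only by the tool move_arm, never from a script. Its argument "commands" is a list that holds one entry, the list of rows, each a list of 6 numbers: the shift along the tool's x, y, z in units of 40 mm (1.0 is 40 mm), then the turn, a rotation vector about the tool's x, y, z in rad. A call has 1 to 12 rows; each row is the pose to reach, as a shift and turn from the pose commanded when the call began, along the tool's axes at that moment; what a row does not reach only later rows make up. A row lasts 1/8 s, in which the tool goes at most 62.5 mm and 10.7 degrees, less where a joint would pass 70% of its speed; a pose out of reach is approached as far as the arm can. A call with a gripper value outside its range is refused whole. "claw" is the closure, from -1 (fully open) to 1 (shut), so that 0 is half open, set as the call begins (left out, the last holds). The fingers move at their own pace and stop on an object; "squeeze" is the grip in N (left out, the last holds). Time passes only in rows, so rows that repeat a pose let the fingers close. It gives the time, the measured TCP pose, the force, the opening and the grip force at its end, in the units of the state.
- get_obs(): the state, without advancing time (a new reading comes with each control period).
- camera(name): name is "scene" or "top" or "wrist"; returns a dict with "pixels" (400x640x3 uint8, blue, green, red), "range_z" (400x640 float32, m along the optical axis (not along the pixel's ray), 0 where there is no reading), "camera_matrix" (3x3 intrinsics, pixels), "extrinsics" (4x4, takes a point from world to camera coordinates). Camera axes: x right, y up, looking along -z (the intrinsics and any distortion apply to the point x, -y, -z); pixel columns grow to the right and rows downward; lengths in m; the calibration is good to about 2 mm. A picture is of the moment at which its call begins.
- hand_in(): hands the job in; it is judged then, once.
The state is a dict: "time": time; "q": joint angles; "joint_velocities": joint speeds; "joint_torque": joint torques, N m; "position": TCP position; "tool_rot": TCP orientation; "ft_force": force on the tool from outside, world axes, zero at the start; "moment": the same for the moment, N m; "grip_width": finger opening in m; "grip_force": force on a finger pad.
Only numpy, scipy, OpenCV 4.12 (cv2) and the standard library are available. Lean on these libraries where they do the work, as an engineer would, in place of code of your own. Each camera call takes 0.05 s, during which the arm holds its last target. There are 200 camera calls.

## Working session

There is one attempt and no reset: what is moved stays moved. The work goes in short steps, Python scripts to look and compute and a tool call to move; the robot and the scene stay as the last step left them, time stands still between calls to the robot, and variables do not carry over. Pictures are saved under pics/ and viewed, at most 10 in all, crops included, and the job is handed in when it is done.

Besides the shell and the picture viewer there is one more tool, called after "Emit:" in YAML: its name, and indented under it one key for each argument. move_arm: Moves the arm, as the interface text tells. Its arguments: {"type":"object","properties":{"commands":{"type":"array","items":{"type":"array","items":{"type":"array","items":{"type":"number"}}}},"claw":{"type":"number"},"squeeze":{"type":"number"}},"required":["commands"]}

```bash
mkdir -p pics; ls
cat > h.py <<'E'
import numpy as np, cv2
from rig import *
from scipy.spatial.transform import Rotation as R
def cast(c,u,v):
    K=c["camera_matrix"];E=np.array(c["extrinsics"])
    d=np.array([(u-K[0][2])/K[0][0],-(v-K[1][2])/K[1][1],-1.0])
    Rt=E[:3,:3]; o=-Rt.T@E[:3,3]
    return o,Rt.T@d
def onz(c,u,v,z):
    o,d=cast(c,u,v); return o+d*(z-o[2])/d[2]
def dep(c,u,v):
    o,d=cast(c,u,v); return o+d*c["range_z"][int(v),int(u)]
def proj(c,p):
    E=np.array(c["extrinsics"]);K=np.array(c["camera_matrix"]); q=E[:3,:3]@p+E[:3,3]
    q=q*[1,-1,-1]; q=K@q; return q[:2]/q[2]
E
python3 - <<'E'
from h import *
for n in ["scene","top"]:
    c=camera(n); cv2.imwrite(f"pics/{n}0.png",c["pixels"]); print(n,np.round(c["camera_matrix"],1).tolist(),np.round(cast(c,320,200),3).tolist(), (c["range_z"]>0).mean())
    np.savez(f"{n}0.npz",**c)
o=get_obs();print(o)
E
```

```text
pics
scene [[439.3, 0.0, 326.0], [0.0, 439.3, 198.4], [0.0, 0.0, 1.0]] [[0.184, 0.613, 1.104], [0.292, -0.479, -0.828]] 0.9957578125
top [[386.9, 0.0, 319.5], [0.0, 386.9, 196.6], [0.0, 0.0, 1.0]] [[0.415, -0.001, 0.98], [0.11, 0.023, -0.994]] 0.99605859375
{'time': 0.1, 'q': array([-1.32651160e+00,  5.28353766e-01,  1.43380004e+00,  8.18574102e-07,
        1.18139590e+00, -1.78480581e-01]), 'joint_velocities': array([-0.0010046 , -0.00396094, -0.00526501, -0.00033131,  0.00108921,
       -0.00093525]), 'joint_torque': array([-8.35142437e-04, -4.40985775e+01, -1.77150249e+01,  6.34745951e-02,
        5.33614482e-02, -4.00755243e-05]), 'position': array([ 0.25638665, -0.56964048,  0.40387285]), 'tool_rot': array([ 9.77741317e-01,  2.09811725e-01, -3.18115140e-05, -9.78011247e-04]), 'ft_force': array([-0.00101432, -0.03388202, -0.12516497]), 'moment': array([ 0.03244634, -0.0292123 ,  0.02481997]), 'grip_force': 0.0, 'grip_width': 0.08681965092555409}
```

View pics/scene0.png

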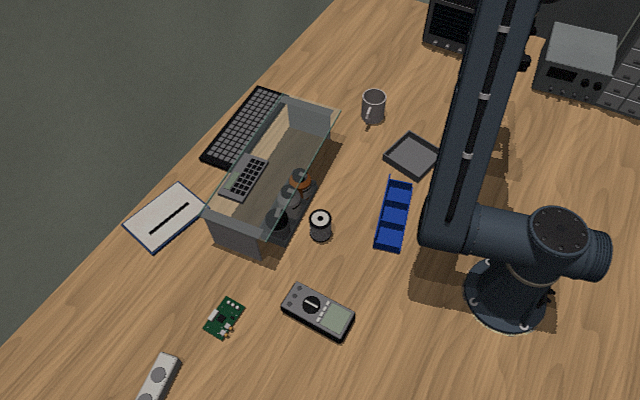

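View pics/top0.png

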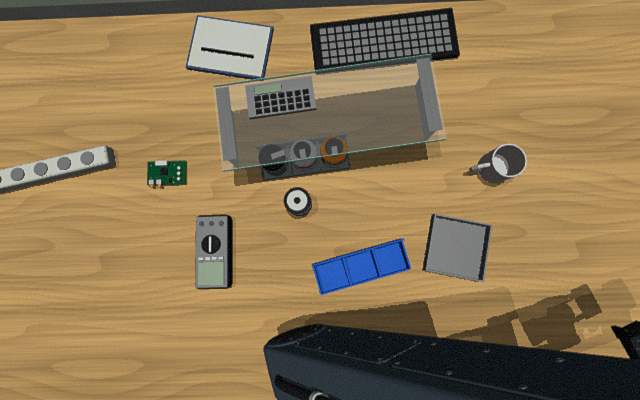

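The top view shows the reel at (297,202), the riser's front edge from (222,170) to (446,140), and the jar at (272,158) with its seal strip pointing right. The tin is at (302,153), the bottle at (334,150) and the bin at (457,247).

Look-alikes:
- For the reel (297,202): the mug (508,162).
- For the tray (302,155): the blue tray (362,266).
- For the bin (457,247): the blue tray and the white box (230,47).

I choose the black-flanged reel, the grey tray under the glass and the grey bin, and will check them in a close crop.

Run:
```python
from h import *
t=dict(np.load("top0.npz"));s=dict(np.load("scene0.npz"))
p=lambda n,a:print(n,np.round(a,4).tolist())
for uv in [(222,170),(446,140),(215,87),(437,55)]: p("riser edge",onz(t,*uv,.143))
for uv in [(297,202),(289,194)]: p("reel",dep(t,*uv)); p("reelz78",onz(t,*uv,.078))
p("reel scene dep",dep(s,320,213)); p("reel scene z", onz(s,320,215,.078))
for uv in [(432,215),(491,226),(484,282),(424,271)]: p("bin corner z30",onz(t,*uv,.03)); p(" dep",dep(t,*uv))
p("bin mid",dep(t,457,247)); p("bin scene",dep(s,411,157))
for uv,z in [((272,158),.084),((302,153),.116),((334,150),.102)]: p("cap",onz(t,*uv,z)); p(" dep",dep(t,*uv))
for uv in [(254,145),(268,160),(348,133),(351,169),(263,180)]: p("tray dep",dep(t,*uv))
a=t["pixels"][120:225,210:380]; b=s["pixels"][150:255,250:350]
cv2.imwrite("pics/crop1.png",np.hstack([cv2.resize(a,None,fx=4,fy=4,interpolation=2),]))
cv2.imwrite("pics/crop2.png",cv2.resize(b,None,fx=5,fy=5,interpolation=2))
```

```text
riser edge [0.5813, 0.2329, 0.143]
riser edge [0.6318, -0.2628, 0.143]
riser edge [0.7736, 0.2492, 0.143]
riser edge [0.8289, -0.2557, 0.143]
reel [0.5116, 0.0733, 0.0811]
reelz78 [0.512, 0.0736, 0.078]
reel [0.5312, 0.0918, 0.0803]
reelz78 [0.5315, 0.0921, 0.078]
reel scene dep [0.5251, 0.0562, 0.0753]
reel scene z [0.5209, 0.0633, 0.078]
bin corner z30 [0.4749, -0.2518, 0.03]
 dep [0.4762, -0.257, 0.01]
bin corner z30 [0.444, -0.3919, 0.03]
 dep [0.444, -0.3918, 0.0303]
bin corner z30 [0.3115, -0.3647, 0.03]
 dep [0.3083, -0.376, 0.0006]
bin corner z30 [0.341, -0.2243, 0.03]
 dep [0.3389, -0.2308, 0.0023]
bin mid [0.3954, -0.315, 0.0045]
bin scene [0.3987, -0.3128, 0.0029]
cap [0.618, 0.1302, 0.084]
 dep [0.6041, 0.1212, 0.145]
cap [0.62, 0.0566, 0.116]
 dep [0.6129, 0.0546, 0.1458]
cap [0.6278, -0.0169, 0.102]
 dep [0.6175, -0.0161, 0.1448]
tray dep [0.6347, 0.1608, 0.1457]
tray dep [0.6004, 0.1304, 0.1431]
tray dep [0.655, -0.0484, 0.1442]
tray dep [0.6011, -0.0606, 0.0005]
tray dep [0.5795, 0.166, 0.0032]
```

View pics/crop1.png

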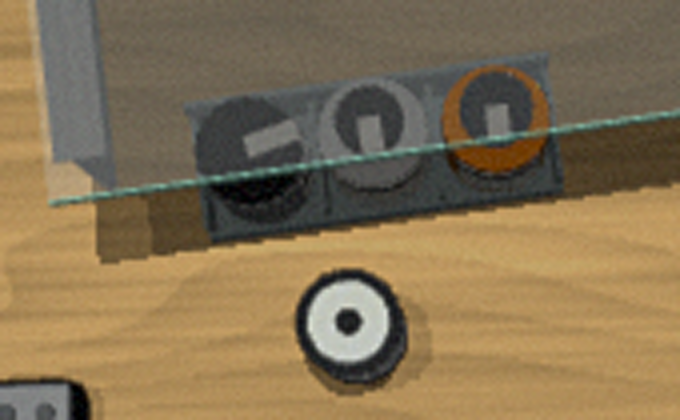

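The crop shows the reel's white-topped hub at crop (349,322), which is full-frame (297,200). The jar's seal strip runs from its cap centre (248,146) to (300,130), so its label faces right, about 100° from front. The tin and bottle strips point to the front.

```bash
cat >> h.py <<'E'
def rot(yaw,tilt=0.):
    "tool x ahead (yawed), z down; tilt>0 leans the fingertips ahead (+x)"
    base=np.array([[1,0,0],[0,-1,0],[0,0,-1.]])
    return R.from_euler('z',yaw)*R.from_matrix(base)*R.from_euler('y',tilt)
def row(pos,Rt,tipoff=None,start=None):
    "tipoff: target given for a point tipoff ahead of the flange"
    o=get_obs(); p0,R0=(o["position"],R.from_quat(o["tool_rot"])) if start is None else start
    pos=np.array(pos,float)
    if tipoff: pos=pos-Rt.apply([0,0,tipoff])
    d=R0.inv().apply(pos-p0)/.04
    print("row",np.round(np.r_[d,(R0.inv()*Rt).as_rotvec()],3).tolist(),"tcp",np.round(pos,4).tolist())
def st():
    o=get_obs(); Rm=R.from_quat(o["tool_rot"])
    print("t",round(o["time"],2),"pos",np.round(o["position"],4).tolist(),"z",np.round(Rm.as_matrix()[:,2],3).tolist(),"F",np.round(o["ft_force"],1).tolist(),"w",round(o["grip_width"],4),"q",np.round(o["q"],2).tolist())
E
python3 - <<'E'
from h import *
print(rot(.1,.5).as_matrix().round(2).tolist())
row([.47,.07,.36],rot(.101))
t=dict(np.load("top0.npz"))
f=lambda u,v:(210+u/4-.4,120+v/4-.4)
for uv,z in [((212,243),.018),((562,190),.018),((349,322),.078)]: print(onz(t,*f(*uv),z).round(4))
E
```

```text
[[0.87, 0.1, 0.48], [0.09, -1.0, 0.05], [0.48, 0.0, -0.88]]
row [11.431, -12.39, 1.125, -0.002, -0.0, 0.322] tcp [0.47, 0.07, 0.36]
[0.5761 0.1645 0.018 ]
[ 0.6027 -0.0575  0.018 ]
[0.5165 0.0738 0.078 ]
```

Emit:
move_arm:
  commands:
    - [[11.43,-12.4,1.1,0,0,0.322],[11.43,-12.4,1.1,0,0,0.322],[11.43,-12.4,1.1,0,0,0.322],[11.43,-12.4,1.1,0,0,0.322],[11.43,-12.4,1.1,0,0,0.322],[11.43,-12.4,1.1,0,0,0.322],[11.43,-12.4,1.1,0,0,0.322],[11.43,-12.4,1.1,0,0,0.322],[11.43,-12.4,1.1,0,0,0.322],[11.43,-12.4,1.1,0,0,0.322],[11.43,-12.4,1.1,0,0,0.322],[11.43,-12.4,1.1,0,0,0.322]]
  claw: -1
  squeeze: 30

```text
time: 1.6
position: [0.4702, 0.073, 0.3604]
tool_rot: [0.999, 0.053, -0.0, -0.0]
ft_force: [-0.8, -0.3, 0.1]
grip_width: 0.087
grip_force: 0.0
```

Run:
```python
from h import *
st(); c=camera("wrist"); cv2.imwrite("pics/w1.png",c["pixels"]); np.savez("w1.npz",**c); st()
print(np.round(cast(c,320,200),3))
for p in [(.515,.074,.078),(.62,.131,.084)]: print(proj(c,np.array(p)))
row([.47,.07,.36],rot(.101))
```

```text
t 1.6 pos [0.4702, 0.073, 0.3604] z [-0.0, 0.0, -1.0] F [-0.8, -0.3, 0.1] w 0.087 q [-0.08, 0.4, 1.85, 0.0, 0.9, 1.38]
t 1.65 pos [0.4698, 0.0714, 0.3603] z [-0.001, -0.0, -1.0] F [-0.5, 0.2, -1.0] w 0.087 q [-0.08, 0.4, 1.85, -0.0, 0.9, 1.38]
[[ 0.552  0.083  0.34 ]
 [-0.298 -0.019 -0.955]]
[329.567482  150.4627228]
[267.74691875  -1.16675401]
row [0.001, 0.036, 0.008, 0.0, 0.001, 0.004] tcp [0.47, 0.07, 0.36]
```

View pics/w1.png

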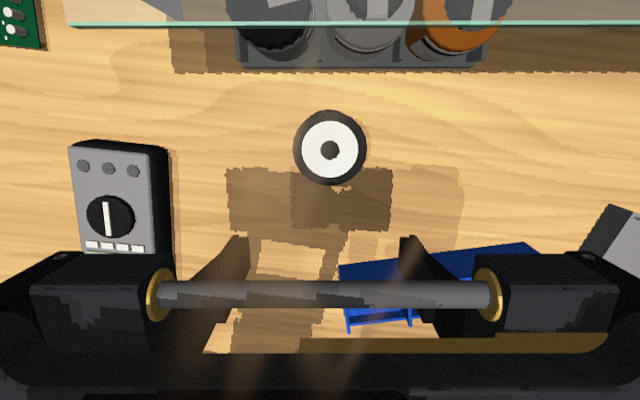

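The wrist view shows the reel's hub at (330,150), which matches the prediction, with nothing near it. The riser edge is at row 23 and the jar is cut off at the top (275,25).

Run:
```python
from h import *
t=dict(np.load("top0.npz"));w=dict(np.load("w1.npz"))
def cen(c,x0,y0,r):
    g=c["pixels"].min(2)[y0-r:y0+r,x0-r:x0+r]>170
    n,l,s,ce=cv2.connectedComponentsWithStats(g.astype(np.uint8)); k=1+s[1:,4].argmax()
    x,y,ww,hh=s[k,:4]; return x0-r+x+(ww-1)/2,y0-r+y+(hh-1)/2
a,b=cen(t,297,201,16),cen(w,330,150,45); print(a,b)
o1,d1=cast(t,*a);o2,d2=cast(w,*b)
k=np.linalg.lstsq(np.c_[d1,-d2],o2-o1,rcond=None)[0]
P,Q=o1+k[0]*d1,o2+k[1]*d2; print("reel top",P.round(4),Q.round(4))
c=onz(w,*b,.078);print(c.round(4))
row([c[0],c[1],.045+.164],rot(.105))
st()
```

```text
(np.float64(296.5), np.float64(200.0)) (np.float64(329.5), np.float64(149.0))
reel top [0.5165 0.0745 0.0803] [0.5165 0.0743 0.0803]
[0.5162 0.0742 0.078 ]
row [1.166, 0.053, 3.782, 0.0, 0.001, -0.0] tcp [0.5162, 0.0742, 0.209]
t 1.65 pos [0.4698, 0.0714, 0.3603] z [-0.001, -0.0, -1.0] F [-0.5, 0.2, -1.0] w 0.087 q [-0.08, 0.4, 1.85, -0.0, 0.9, 1.38]
```

Emit:
move_arm:
  commands:
    - [[1.16,0.0,0,0,0,0],[1.16,-0.06,1.5,0,0,0],[1.16,-0.06,2.6,0,0,0],[1.16,-0.06,3.4,0,0,0],[1.16,-0.06,3.78,0,0,0],[1.16,-0.06,3.78,0,0,0],[1.16,-0.06,3.78,0,0,0]]

```text
time: 2.52
position: [0.5163, 0.0766, 0.2107]
tool_rot: [0.999, 0.05, 0.001, 0.0]
ft_force: [0.5, 0.2, -0.7]
grip_width: 0.0867
grip_force: 0.0
```

Emit:
move_arm:
  commands:
    - [[0,0,0,0,0,0],[0,0,0,0,0,0],[0,0,0,0,0,0],[0,0,0,0,0,0],[0,0,0,0,0,0],[0,0,0,0,0,0]]
  claw: 1
  squeeze: 40

```text
time: 3.28
position: [0.5164, 0.0766, 0.2103]
tool_rot: [0.999, 0.051, 0.001, 0.001]
ft_force: [0.2, -4.9, 6.1]
grip_width: 0.0625
grip_force: 40.0
```

Run:
```python
from h import *
st(); print(get_obs()["grip_force"])
row([.5162,.0742,.329],rot(.105))
row([.395,-.309,.329],rot(-.19))
```

```text
t 3.27 pos [0.5164, 0.0766, 0.2103] z [0.002, -0.001, -1.0] F [0.2, -4.9, 6.1] w 0.0625 q [-0.07, 0.71, 1.83, -0.0, 0.6, 1.4]
39.99759083613753
row [-0.005, 0.062, -2.968, 0.001, -0.002, -0.003] tcp [0.5162, 0.0742, 0.329]
row [-3.991, 9.286, -2.966, 0.001, -0.002, 0.292] tcp [0.395, -0.309, 0.329]
```

Emit:
move_arm:
  commands:
    - [[0,0,-1.2,0,0,0],[0,0.8,-2.5,0,0,0],[-0.8,2.2,-2.97,0,0,0.1],[-3.97,9.25,-2.97,0,0,0.29],[-3.97,9.25,-2.97,0,0,0.29],[-3.97,9.25,-2.97,0,0,0.29],[-3.97,9.25,-2.97,0,0,0.29],[-3.97,9.25,-2.97,0,0,0.29],[-3.97,9.25,-2.97,0,0,0.29],[-3.97,9.25,-2.97,0,0,0.29]]

```text
time: 4.53
position: [0.3944, -0.3064, 0.3273]
tool_rot: [0.995, -0.095, -0.001, -0.002]
ft_force: [0.3, 0.5, -3.7]
grip_width: 0.0623
grip_force: 40.0
```

Run:
```python
from h import *
st(); c=camera("wrist"); cv2.imwrite("pics/w2.png",c["pixels"]); np.savez("w2.npz",**c); t=camera("top");np.savez("t2.npz",**t)
row([.394,-.309,.2103+.005],rot(-.19)); st()
```

```text
t 4.53 pos [0.3944, -0.3064, 0.3273] z [-0.002, 0.004, -1.0] F [0.3, 0.5, -3.7] w 0.0623 q [-0.88, 0.48, 1.82, 0.0, 0.85, 0.88]
row [0.0, 0.104, 2.808, -0.003, 0.002, 0.002] tcp [0.394, -0.309, 0.2153]
t 4.62 pos [0.395, -0.3053, 0.3276] z [-0.002, 0.003, -1.0] F [-0.9, 0.3, -3.4] w 0.0624 q [-0.88, 0.48, 1.82, 0.0, 0.85, 0.88]
```

View pics/w2.png

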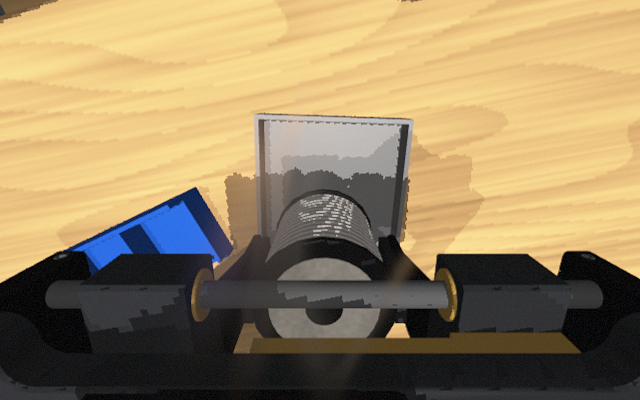

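The reel hangs between the fingers and the bin's far rim corners are at (255,114) and (413,121). I check their centre before lowering.

Run:
```python
from h import *
w=dict(np.load("w2.npz"))
a,b=onz(w,255,114,.03),onz(w,413,121,.03); d=(b-a)[:2]; print(a,b,np.linalg.norm(d)); n=np.array([d[1],-d[0]])/np.linalg.norm(d)
if n[0]>0:n=-n
print("centre",((a+b)/2)[:2]+n*.07, "yaw",np.arctan2(-n[1],-n[0]))
```

```text
[ 0.47779242 -0.25961046  0.03      ] [ 0.44586862 -0.39356888  0.03      ] 0.13770979361651003
centre [ 0.3937374  -0.31036231] yaw -0.233947609519448
```

Emit:
move_arm:
  commands:
    - [[0,0.1,1.2,0,0,0],[0,0.1,2.2,0,0,0],[0,0.1,2.7,0,0,0],[0,0.1,2.8,0,0,0],[0,0.1,2.8,0,0,0],[0,0.1,2.8,0,0,0]]

```text
time: 5.38
position: [0.3948, -0.3109, 0.2174]
tool_rot: [0.996, -0.094, 0.001, 0.001]
ft_force: [0.6, -0.3, -4.0]
grip_width: 0.0628
grip_force: 40.0
```

Run:
```python
from h import *
st()
```

```text
t 5.38 pos [0.3948, -0.3109, 0.2174] z [0.001, -0.002, -1.0] F [0.6, -0.3, -4.0] w 0.0628 q [-0.89, 0.68, 1.88, 0.0, 0.58, 0.87]
```

Emit:
move_arm:
  commands:
    - [[0,0,0.06,0,0,0],[0,0,0.06,0,0,0],[0,0,0.06,0,0,0]]

```text
time: 5.75
position: [0.3943, -0.3111, 0.2143]
tool_rot: [0.996, -0.095, 0.0, 0.0]
ft_force: [0.2, 0.4, -2.7]
grip_width: 0.0629
grip_force: 40.0
```

Emit:
move_arm:
  commands:
    - [[0,0,0,0,0,0],[0,0,0,0,0,0],[0,0,0,0,0,0],[0,0,0,0,0,0],[0,0,0,0,0,0],[0,0,-1.0,0,0,0],[0,0,-2.5,0,0,0],[0,0,-4,0,0,0],[0,0,-4,0,0,0],[0,0,-4,0,0,0]]
  claw: -1

```text
time: 7.0
position: [0.3939, -0.3105, 0.3736]
tool_rot: [0.996, -0.094, -0.0, -0.0]
ft_force: [-0.1, 0.4, -0.8]
grip_width: 0.0872
grip_force: 0.0
```

Run:
```python
from h import *
st()
row([.43,.11,.38],rot(.11,.5)); 
w=camera("wrist"); t=camera("top"); np.savez("t3.npz",**t)
p=proj(w,np.array([.395,-.31,.083])).round().astype(int); print(p)
cv2.imwrite("pics/w3.png",np.vstack([w["pixels"][60:340,100:540],cv2.resize(t["pixels"][200:300,380:540],(440,275),interpolation=2)]))
```

```text
t 7.0 pos [0.3939, -0.3105, 0.3736] z [-0.001, 0.001, -1.0] F [-0.1, 0.4, -0.8] w 0.0872 q [-0.89, 0.41, 1.77, -0.0, 0.96, 0.87]
row [-1.091, -10.495, -0.153, 0.074, 0.497, -0.293] tcp [0.43, 0.11, 0.38]
[324 196]
```

View pics/w3.png

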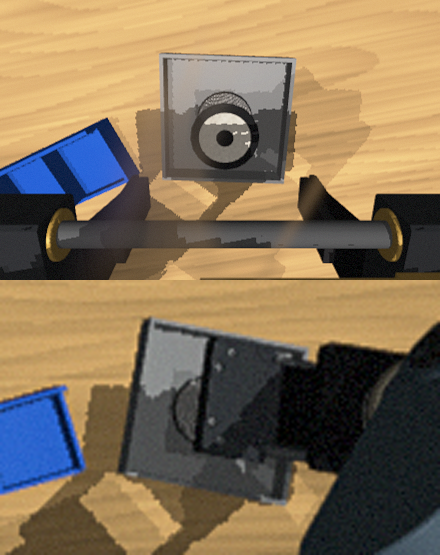

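The reel stands upright in the bin, with the hub at (225,138) in the upper panel, and is clear of the fingers. Next I tilt the tool and close the claw at a viewing pose in front of the jar.

```bash
cat >> h.py <<'E'
T=np.array([.628,.0577,0]); YAW=.11
def w2(p): return T+R.from_euler('z',YAW).apply(p)
def tr(p): return R.from_euler('z',-YAW).apply(np.array(p)-T)
def tiprow(p,tilt=.87,dy=0): row(w2(np.array(p)/1000.),rot(YAW+dy,tilt),.182)
def tip():
    o=get_obs(); print("tip tray mm",(tr(o["position"]+R.from_quat(o["tool_rot"]).apply([0,0,.182]))*1000).round(1),"F tray",R.from_euler('z',-YAW).apply(o["ft_force"]).round(1),"t",round(o["time"],2))
E
python3 - <<'E'
from h import *
tiprow([-80,61,125])
E
```

```text
row [-1.655, -9.974, 3.279, 0.127, 0.866, -0.281] tcp [0.4035, 0.0943, 0.2424]
```

Emit:
move_arm:
  commands:
    - [[-1,-4,0,0,0,0],[-1.65,-9.97,0.5,0.127,0.866,-0.281],[-1.65,-9.97,0.5,0.127,0.866,-0.281],[-1.65,-9.97,0.5,0.127,0.866,-0.281],[-1.65,-9.97,3.28,0.127,0.866,-0.281],[-1.65,-9.97,3.28,0.127,0.866,-0.281],[-1.65,-9.97,3.28,0.127,0.866,-0.281],[-1.65,-9.97,3.28,0.127,0.866,-0.281],[-1.65,-9.97,3.28,0.127,0.866,-0.281],[-1.65,-9.97,3.28,0.127,0.866,-0.281],[-1.65,-9.97,3.28,0.127,0.866,-0.281]]
  claw: 1

```text
time: 8.48
position: [0.4126, 0.0624, 0.2733]
tool_rot: [0.906, 0.048, 0.416, -0.059]
ft_force: [1.4, 0.7, 0.2]
grip_width: 0.0007
grip_force: 0.0
```

Run:
```python
from h import *
st(); tip(); w=camera("wrist"); np.savez("w4.npz",**w); cv2.imwrite("pics/w4.png",w["pixels"])
tiprow([-60,61,43]); tiprow([-60,61,125])
```

```text
t 8.47 pos [0.4126, 0.0624, 0.2733] z [0.749, 0.147, -0.646] F [1.4, 0.7, 0.2] w 0.0007 q [-0.21, 0.6, 2.33, 2.64, 0.67, -1.35]
tip tray mm [-75.2  40.  155.7] F tray [1.4 0.5 0.2] t 8.47
row [-1.85, -0.557, 2.151, -0.066, 0.013, -0.034] tcp [0.4234, 0.0965, 0.1604]
row [-0.303, -0.697, 0.814, -0.066, 0.013, -0.034] tcp [0.4234, 0.0965, 0.2424]
```

View pics/w4.png

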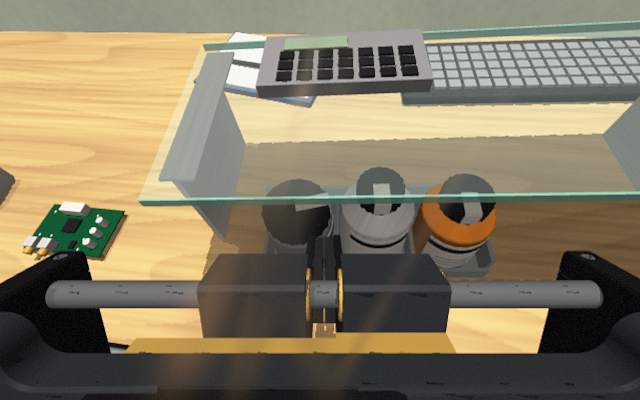

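The wrist view shows the jar cap at (297,208), with its seal strip pointing right to (320,215). The tin strip at (382,195) and the bottle strip at (470,208) face front, and the pane's front edge is at row 200. The arm had not finished the move, so I continue it.

Emit:
move_arm:
  commands:
    - [[-0.3,-0.7,0.8,-0.066,0.013,-0.034],[-0.3,-0.7,0.8,-0.066,0.013,-0.034],[-0.3,-0.7,0.8,-0.066,0.013,-0.034],[-0.3,-0.7,0.8,-0.066,0.013,-0.034]]

```text
time: 9.02
position: [0.425, 0.0934, 0.2478]
tool_rot: [0.903, 0.049, 0.425, -0.024]
ft_force: [0.2, 0.4, 0.1]
grip_width: 0.0009
grip_force: 0.0
```

Run:
```python
from h import *
st(); tip()
tiprow([-60,61,43]);tiprow([-60,61,80])
```

```text
t 9.03 pos [0.425, 0.0934, 0.2478] z [0.766, 0.085, -0.637] F [0.2, 0.4, 0.1] w 0.0009 q [-0.09, 0.68, 2.29, 2.91, 0.72, -1.52]
tip tray mm [-57.6  57.8 131.9] F tray [0.2 0.4 0.1] t 9.03
row [-1.705, -0.078, 1.368, -0.0, -0.01, -0.002] tcp [0.4234, 0.0965, 0.1604]
row [-0.991, -0.079, 0.779, -0.0, -0.01, -0.002] tcp [0.4234, 0.0965, 0.1974]
```

Emit:
move_arm:
  commands:
    - [[-0.5,0,0.4,0,0,0],[-1.0,0,0.8,0,-0.01,0],[-1.4,0,1.1,0,-0.01,0],[-1.7,0,1.36,0,-0.01,0],[-1.7,0,1.36,0,-0.01,0],[-1.7,0,1.36,0,-0.01,0]]

```text
time: 9.78
position: [0.4239, 0.0937, 0.161]
tool_rot: [0.905, 0.049, 0.421, -0.023]
ft_force: [0.1, 0.1, -0.5]
grip_width: 0.0005
grip_force: 0.0
```

Run:
```python
from h import *
st(); tip(); w=camera("wrist"); t=camera("top"); np.savez("w5.npz",**w);np.savez("t5.npz",**t)
cv2.imwrite("pics/w5.png",cv2.resize(w["pixels"][90:400,180:580],(800,600),interpolation=2))
tiprow([-42,61,43]);tiprow([-60,61,43])
```

```text
t 9.78 pos [0.4239, 0.0937, 0.161] z [0.761, 0.084, -0.644] F [0.1, 0.1, -0.5] w 0.0005 q [-0.08, 0.95, 2.3, 2.96, 0.98, -1.59]
tip tray mm [-59.7  58.2  43.8] F tray [ 0.1  0.1 -0.5] t 9.78
row [0.272, -0.064, 0.352, -0.0, -0.002, -0.001] tcp [0.4413, 0.0984, 0.1604]
row [-0.017, -0.064, 0.008, -0.0, -0.002, -0.001] tcp [0.4234, 0.0965, 0.1604]
```

View pics/w5.png

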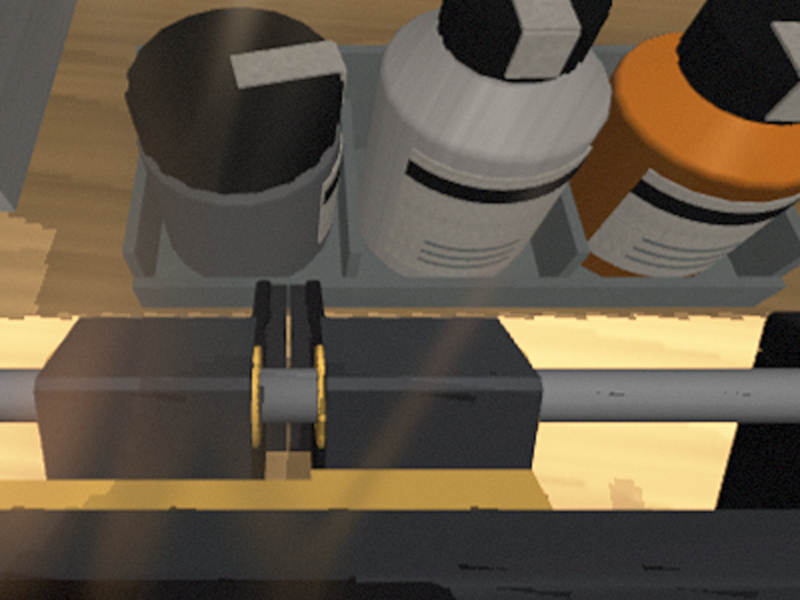

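The close view shows the closed fingertips at crop (288,285), in front of the lip. The jar cap is at (240,100), its strip runs (237,70)→(340,57), and the label edge is just visible at (330,195). I now measure the strip angles.

```bash
cat >> h.py <<'E'
def strip(c,p,r,z):
    "angle (deg) of the seal strip from tray front (-x); + is ccw from above"
    v,u=np.mgrid[0:400,0:640]; q0=proj(c,w2(np.array([p[0],p[1],z])))
    g=c["pixels"].astype(int); 
    pts=[];
    for uu,vv in zip(u[abs(v-q0[1])<90][::1],v[abs(v-q0[1])<90]):
        if abs(uu-q0[0])<90 and g[vv,uu].min()>105 and np.ptp(g[vv,uu])<45:
            a=tr(onz(c,uu,vv,z))[:2]-p
            if np.hypot(*a)<r: pts.append(a)
    pts=np.array(pts,np.float32); 
    if len(pts)<15: return None
    m=cv2.minAreaRect(pts*1000); b=cv2.boxPoints(m)
    w=b[1]-b[0];h=b[2]-b[1]; d=w if np.linalg.norm(w)>np.linalg.norm(h) else h
    ev,V=np.linalg.eigh(np.cov(pts.T)); d2=V[:,1]; s=pts.mean(0)
    d=d*np.sign(d@s); d2=d2*np.sign(d2@s)
    f=lambda d:round(float(np.degrees(np.angle(-(d[0]+1j*d[1])))),1)
    return len(pts),"rect",f(d),"pca",f(d2),"mean",(s*1000).round(1).tolist(),"size",np.round(m[1],1).tolist()
def cams(c):
    print("jar",strip(c,np.array([0,.074]),.029,.084)); print("tin",strip(c,np.array([0,0.]),.017,.116)); print("bot",strip(c,np.array([0,-.074]),.019,.102))
E
python3 - <<'E'
from h import *
cams(dict(np.load("w5.npz"))); print("w4");cams(dict(np.load("w4.npz")));print("top")
cams(dict(np.load("t5.npz")))
w=dict(np.load("w5.npz"))
f=lambda u,v:(180+u/2,90+v*310/600)
for n,uv,z in [("lipL",(135,282),.018),("lipR",(780,282),.018),("capL",(125,90),.084),("capR",(346,95),.084),("capnear",(240,195),.084),("capfar",(235,8),.084)]: print(n,(tr(onz(w,*f(*uv),z))*1000).round(1))
E
```

```text
jar (791, 'rect', 102.9, 'pca', 102.9, 'mean', [4.300000190734863, -13.5], 'size', [13.3, 29.3])
tin (459, 'rect', 10.2, 'pca', 69.0, 'mean', [-10.5, -1.2000000476837158], 'size', [32.0, 14.0])
bot (671, 'rect', -2.8, 'pca', -5.7, 'mean', [-9.300000190734863, -1.2000000476837158], 'size', [13.0, 19.6])
w4
jar (242, 'rect', 93.1, 'pca', 86.1, 'mean', [6.400000095367432, -3.700000047683716], 'size', [17.1, 54.5])
tin (237, 'rect', 88.8, 'pca', -80.7, 'mean', [-5.0, -0.5], 'size', [26.8, 13.5])
bot (230, 'rect', -91.1, 'pca', 36.8, 'mean', [-9.899999618530273, 0.20000000298023224], 'size', [37.2, 19.3])
top
jar (160, 'rect', 81.7, 'pca', 81.8, 'mean', [-15.5, 2.0999999046325684], 'size', [54.8, 26.5])
tin None
bot (51, 'rect', 1.4, 'pca', 4.7, 'mean', [-7.900000095367432, -0.10000000149011612], 'size', [18.7, 16.4])
lipL [-36.5 112.1  18. ]
lipR [ -36.9 -111.6   18. ]
capL [ -6.7 105.   84. ]
capR [-8.8 42.6 84. ]
capnear [-43.9  71.   84. ]
capfar [29.7 75.6 84. ]
```

```bash
sed -i 's/T=np.array(\[.628,.0577,0\])/T=np.array([.630,.0579,0])/' h.py
python3 - <<'E'
from h import *
w=dict(np.load("w5.npz")); tip()
o=get_obs(); t0=o["position"]+R.from_quat(o["tool_rot"]).apply([0,0,.182]); print("tip px",proj(w,t0), "K",w["camera_matrix"][0][0])
for du in (-.01,.01):
    print(proj(w,t0+R.from_quat(o["tool_rot"]).apply([0,du,0])),proj(w,t0+R.from_quat(o["tool_rot"]).apply([du,0,0])))
for p in [(-48,59,46),(-40,59,46)]: tiprow(p)
cams(w)
E
```

```text
tip tray mm [-61.6  58.5  44. ] F tray [ 0.5 -0.1  0.6] t 9.88
tip px [324.93764397 251.74096499] K 307.4697767903774
[307.77286087 251.75850586] [324.9314435  267.00886311]
[342.10164076 251.72342493] [324.94405435 235.95617143]
row [0.266, -0.014, 0.228, -0.0, -0.002, -0.001] tcp [0.4375, 0.096, 0.1634]
row [0.394, -0.014, 0.381, -0.0, -0.002, -0.001] tcp [0.4455, 0.0969, 0.1634]
jar (805, 'rect', 103.0, 'pca', 103.4, 'mean', [2.4000000953674316, -13.699999809265137], 'size', [13.3, 29.8])
tin (410, 'rect', -12.9, 'pca', 4.3, 'mean', [-9.800000190734863, -1.0], 'size', [26.8, 32.4])
bot (594, 'rect', -2.8, 'pca', -7.7, 'mean', [-10.199999809265137, -1.2000000476837158], 'size', [13.0, 17.6])
```

Emit:
move_arm:
  commands:
    - [[0.15,0.03,0.1,0,0,0],[0.27,0.06,0.23,0,0,0],[0.39,0.06,0.38,0,0,0],[0.39,0.06,0.38,0,0,0],[0.39,0.06,0.38,0,0,0]]

```text
time: 10.5
position: [0.4454, 0.0943, 0.1622]
tool_rot: [0.906, 0.05, 0.421, -0.024]
ft_force: [-0.5, -0.2, 0.2]
grip_width: 0.0007
grip_force: 0.0
```

Run:
```python
from h import *
tip()
for p in [(-38,56,46),(-36,56,46),(-36,92,46)]: tiprow(p)
```

```text
tip tray mm [-40.4  56.7  44.8] F tray [-0.5 -0.1  0.2] t 10.5
row [0.061, 0.012, 0.026, -0.001, 0.0, -0.0] tcp [0.4478, 0.0941, 0.1634]
row [0.093, 0.012, 0.064, -0.001, 0.0, -0.0] tcp [0.4498, 0.0943, 0.1634]
row [0.093, -0.888, 0.065, -0.001, 0.0, -0.0] tcp [0.4459, 0.1301, 0.1634]
```

Emit:
move_arm:
  commands:
    - [[0.05,0,0.03,0,0,0],[0.09,0,0.065,0,0,0],[0.09,0,0.065,0,0,0],[0.09,0,0.065,0,0,0]]

```text
time: 11.0
position: [0.4493, 0.0947, 0.1631]
tool_rot: [0.906, 0.05, 0.42, -0.024]
ft_force: [-2.2, -0.3, -0.1]
grip_width: 0.0003
grip_force: 1.1
```

Run:
```python
from h import *
tip()
for p in [(-34,56,46),(-32,56,46),(-32,92,46)]: tiprow(p)
```

```text
tip tray mm [-36.6  56.6  45.5] F tray [-2.3 -0.1 -0.1] t 11.0
row [0.044, 0.011, 0.042, -0.001, 0.002, -0.001] tcp [0.4518, 0.0946, 0.1634]
row [0.076, 0.011, 0.08, -0.001, 0.002, -0.001] tcp [0.4538, 0.0948, 0.1634]
row [0.076, -0.889, 0.081, -0.001, 0.002, -0.001] tcp [0.4498, 0.1306, 0.1634]
```

Emit:
move_arm:
  commands:
    - [[0.016,0,0.02,0,0,0],[0.032,0,0.038,0,0,0],[0.032,0,0.038,0,0,0]]

```text
time: 11.38
position: [0.4505, 0.0949, 0.1631]
tool_rot: [0.906, 0.05, 0.419, -0.024]
ft_force: [-5.6, -0.9, 0.9]
grip_width: 0.0001
grip_force: 3.0
```

Run:
```python
from h import *
tip()
for p in [(-34,56,46),(-32,56,46)]: tiprow(p)
```

```text
tip tray mm [-35.7  56.6  45.2] F tray [-5.7 -0.3  0.9] t 11.38
row [0.024, 0.013, 0.019, -0.001, 0.004, -0.001] tcp [0.4518, 0.0946, 0.1634]
row [0.057, 0.013, 0.057, -0.001, 0.004, -0.001] tcp [0.4538, 0.0948, 0.1634]
```

Emit:
move_arm:
  commands:
    - [[0.02,0,0.024,0,0,0],[0.04,0,0.048,0,0,0],[0.04,0,0.048,0,0,0],[0.04,-0.08,0.048,0,0,0],[0.04,-0.16,0.048,0,0,0],[0.04,-0.24,0.048,0,0,0]]

```text
time: 12.12
position: [0.45, 0.1034, 0.163]
tool_rot: [0.908, 0.046, 0.416, -0.022]
ft_force: [-12.5, -10.2, 4.1]
grip_width: 0.0006
grip_force: 7.9
```

Run:
```python
from h import *
tip(); cams(camera("wrist"))
```

```text
tip tray mm [-36.1  64.1  44.1] F tray [-13.5  -8.7   4.1] t 12.12
jar (1078, 'rect', 98.0, 'pca', 97.9, 'mean', [3.5999999046325684, -12.600000381469727], 'size', [16.5, 31.5])
tin (245, 'rect', -15.0, 'pca', 10.1, 'mean', [-8.300000190734863, 0.8999999761581421], 'size', [27.5, 32.8])
bot (876, 'rect', -9.3, 'pca', 3.6, 'mean', [-6.400000095367432, -0.699999988079071], 'size', [26.2, 37.8])
```

Emit:
move_arm:
  commands:
    - [[0,-0.08,0,0,0,0],[0,-0.16,0,0,0,0],[0,-0.24,0,0,0,0],[0,-0.32,0,0,0,0],[0,-0.4,0,0,0,0],[0,-0.4,0,0,0,0]]

```text
time: 12.92
position: [0.4477, 0.1205, 0.1626]
tool_rot: [0.908, 0.049, 0.415, -0.023]
ft_force: [-10.6, -3.7, 2.0]
grip_width: 0.0006
grip_force: 5.9
```

Run:
```python
from h import *
tip(); w=camera("wrist"); cams(w); np.savez("w6.npz",**w)
```

```text
tip tray mm [-36.7  82.3  43.5] F tray [-10.9  -2.5   2. ] t 12.93
jar (1173, 'rect', 67.1, 'pca', 67.0, 'mean', [-5.099999904632568, -12.399999618530273], 'size', [31.6, 13.3])
tin (328, 'rect', -31.4, 'pca', 5.6, 'mean', [-6.599999904632568, -0.20000000298023224], 'size', [30.5, 32.6])
bot (55, 'rect', -90.2, 'pca', 98.2, 'mean', [17.600000381469727, 2.0999999046325684], 'size', [16.3, 3.7])
```

Emit:
move_arm:
  commands:
    - [[0,-0.08,0,0,0,0],[0,-0.16,0,0,0,0],[0,-0.22,0,0,0,0],[0,-0.22,0,0,0,0],[-0.16,-0.22,-0.19,0,0,0],[-0.24,0,-0.29,0,0,0],[-0.24,0.4,-0.29,0,0,0],[-0.24,0.66,-0.29,0,0,0],[-0.24,0.66,-0.29,0,0,0],[-0.24,0.66,-0.29,0,0,0]]

```text
time: 14.22
position: [0.4396, 0.0927, 0.1635]
tool_rot: [0.905, 0.05, 0.421, -0.024]
ft_force: [-0.2, 0.5, -0.5]
grip_width: 0.0004
grip_force: 0.0
```

Run:
```python
from h import *
tip(); w=camera("wrist"); cams(w); np.savez("w7.npz",**w)
for p in [(-40,56,46),(-36,56,46),(-32.5,56,46)]: tiprow(p)
```

```text
tip tray mm [-46.3  55.6  46.2] F tray [-0.2  0.5 -0.5] t 14.22
jar (1046, 'rect', 50.8, 'pca', 50.5, 'mean', [-9.100000381469727, -10.5], 'size', [30.9, 13.1])
tin (287, 'rect', -0.5, 'pca', 6.4, 'mean', [-10.300000190734863, -0.800000011920929], 'size', [28.7, 32.2])
bot (678, 'rect', -1.4, 'pca', -3.7, 'mean', [-10.199999809265137, -1.100000023841858], 'size', [13.3, 36.6])
row [0.102, -0.007, 0.125, -0.001, -0.0, -0.0] tcp [0.4458, 0.0939, 0.1634]
row [0.166, -0.007, 0.201, -0.001, -0.0, -0.0] tcp [0.4498, 0.0943, 0.1634]
row [0.223, -0.007, 0.268, -0.001, -0.0, -0.0] tcp [0.4533, 0.0947, 0.1634]
```

Emit:
move_arm:
  commands:
    - [[0.16,0,0.2,0,0,0],[0.235,0,0.29,0,0,0],[0.235,0,0.29,0,0,0],[0.235,-0.09,0.29,0,0,0],[0.235,-0.18,0.29,0,0,0],[0.235,-0.27,0.29,0,0,0],[0.235,-0.36,0.29,0,0,0],[0.235,-0.45,0.29,0,0,0],[0.235,-0.54,0.29,0,0,0],[0.235,-0.63,0.29,0,0,0],[0.235,-0.63,0.29,0,0,0]]

```text
time: 15.65
position: [0.4477, 0.1198, 0.1624]
tool_rot: [0.908, 0.05, 0.415, -0.024]
ft_force: [-11.1, -4.6, 1.3]
grip_width: 0.0006
grip_force: 5.4
```

Run:
```python
from h import *
tip(); w=camera("wrist"); cams(w); np.savez("w8.npz",**w)
```

```text
tip tray mm [-36.9  81.7  43.2] F tray [-11.5  -3.3   1.3] t 15.65
jar (1246, 'rect', 12.9, 'pca', 13.1, 'mean', [-14.300000190734863, -1.2000000476837158], 'size', [30.9, 12.9])
tin (346, 'rect', -35.2, 'pca', 2.7, 'mean', [-6.699999809265137, -0.6000000238418579], 'size', [31.8, 32.7])
bot (96, 'rect', -90.1, 'pca', 105.6, 'mean', [15.800000190734863, 3.200000047683716], 'size', [19.2, 6.5])
```

Emit:
move_arm:
  commands:
    - [[0,-0.08,0,0,0,0],[0,-0.16,0,0,0,0],[0,-0.18,0,0,0,0],[0,-0.18,0,0,0,0]]

```text
time: 16.2
position: [0.4474, 0.1271, 0.1623]
tool_rot: [0.908, 0.05, 0.415, -0.024]
ft_force: [-9.2, -1.5, -0.9]
grip_width: 0.0008
grip_force: 4.4
```

Run:
```python
from h import *
tip(); w=camera("wrist"); print(strip(w,np.array([0,.074]),.029,.084))
```

```text
tip tray mm [-36.2  89.1  43.3] F tray [-9.3 -0.5 -0.9] t 16.2
(1231, 'rect', 0.0, 'pca', 0.5, 'mean', [-14.399999618530273, 2.299999952316284], 'size', [29.9, 12.8])
```

Emit:
move_arm:
  commands:
    - [[-0.16,0,-0.19,0,0,0],[-0.4,0,-0.48,0,0,0],[-0.6,0,-0.8,0,0,0],[-0.6,0,-0.8,0,0,0]]

```text
time: 16.75
position: [0.4107, 0.1224, 0.1654]
tool_rot: [0.906, 0.05, 0.421, -0.024]
ft_force: [0.1, -0.1, 0.2]
grip_width: 0.0002
grip_force: 0.0
```

Run:
```python
from h import *
tip(); w=camera("wrist"); cams(w); t=camera("top")
cv2.imwrite("pics/w9.png",np.vstack([w["pixels"][60:320,100:580],t["pixels"][50:300,130:610]]))
```

```text
tip tray mm [-71.8  88.4  48. ] F tray [ 0.1 -0.2  0.2] t 16.75
jar (820, 'rect', -1.2, 'pca', -0.5, 'mean', [-14.5, 2.0], 'size', [12.6, 30.5])
tin (401, 'rect', 13.5, 'pca', 4.3, 'mean', [-9.399999618530273, -1.2999999523162842], 'size', [32.5, 22.2])
bot (478, 'rect', -2.4, 'pca', -18.1, 'mean', [-9.699999809265137, -1.0], 'size', [13.0, 17.3])
```

View pics/w9.png

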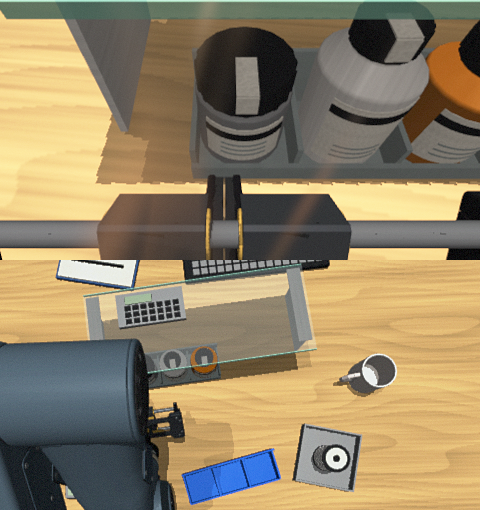

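The top panel shows the jar's strip and label straight to the front at (247,110), and both neighbours' labels facing front. In the lower panel the reel stands in the bin at (336,458). I lift away and check that the multimeter has not moved.

Emit:
move_arm:
  commands:
    - [[0.5,0,-0.8,0,0,0],[1.5,0,-1.8,0,0,0],[1.9,1,-2.2,0,0,0],[1.9,3,-2.4,0,0,0],[1.9,4,-2.4,0,0,0],[1.9,4,-2.4,0,0,0],[1.9,4,-2.4,0,0,0],[1.9,4,-2.4,0,0,0]]

```text
time: 17.85
position: [0.4041, -0.0379, 0.2853]
tool_rot: [0.906, 0.051, 0.42, -0.024]
ft_force: [-0.5, -0.5, 0.9]
grip_width: 0.0006
grip_force: 0.0
```

Run:
```python
from h import *
st(); 
a=dict(np.load("scene0.npz"))["pixels"]; b=camera("scene")["pixels"]
for n,(x0,y0,x1,y1) in dict(meter=(275,275,360,345),board=(200,290,250,340),mug=(355,85,390,130),calc=(222,150,270,200)).items():
    d=cv2.absdiff(a,b)[y0:y1,x0:x1].max(2); print(n,(d>40).mean().round(3))
w=camera("wrist"); print(strip(w,np.array([0,.074]),.029,.084))
cv2.imwrite("pics/s9.png",b)
```

```text
t 17.85 pos [0.4041, -0.0379, 0.2853] z [0.759, 0.087, -0.645] F [-0.5, -0.5, 0.9] w 0.0006 q [-0.52, 0.56, 2.34, 2.35, 0.69, -1.35]
meter 0.0
board 0.0
mug 0.013
calc 0.0
(435, 'rect', -89.8, 'pca', -12.9, 'mean', [-9.399999618530273, 1.2999999523162842], 'size', [41.3, 52.0])
```

The multimeter, board and mug are unchanged. That last strip reading was taken across the pane edge (box 41×52 mm, not a strip), so I discard it. The clean readings before it were 0 to -1°.

```bash
python3 -c "
from rig import *
print(hand_in())"
```

```text
the job is handed in; nothing more can be done
None
```

I handed the job in at about 18 s: the reel stands upright in the bin, the jar's label measured within about 1° of front, the tin's and bottle's labels still face front, and the multimeter, board and mug show no movement in the before/after images.

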